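Hold a tin resonator over the loudspeaker

TASK

Pick up the bare steel tin and tip it so that its open underside squarely faces the lens of the inspection camera, centred about 10 cm in front of it, and pause there for a second so the inside can be checked. Then bring the tin level again, lift it over the grey screens of the listening stand and finish still holding it, level and still, hovering centred about 1 cm above the loudspeaker's metal ring. Never bump the stand, loudspeaker or camera, leave the red tin, the glass dish and the tape where they are, and do not let go: the program ends with the tin held in the air.

Things in the scene. Friction and masses are not known exactly. Their poses are not given: they have to be found in the camera images.
- tin: The tin to hold: bare ribbed steel, no label, 56 mm diameter, 76 mm tall, 50 to 100 g, standing upside down: open mouth on the table, flat closed end on top. Stiff enough for a 20 N grip across its sides. Origin: centre of the open mouth (the lower end); z points from the mouth up to the closed end. Its yaw means nothing (round).
- red_tin: Bystander: full, closed tin, red with a red top and a white stripe round its middle, 56 mm diameter, 76 mm tall. Origin: centre of its underside. It may stand in either of the two tin places.
- dish: Bystander: small closed green-tinted glass dish, 64 mm diameter, 16 mm tall, loose. Origin: centre of its underside.
- tape: Bystander: yellow roll of tape lying flat, 80 mm outer diameter, 24 mm tall, loose. Origin: centre of its underside.
- camera_head: Fixed inspection camera: white head 44 x 60 x 26 mm with black lens barrel, on a stalk with a round black foot (72 mm diameter); top 82 mm above the table. Origin: centre of the lens front, 70 mm up. z: the way the lens looks, back towards the robot and 50 degrees up (40 from vertical), heading varies; y is level. Facing it squarely, the tin's z lies along this z (tin leans 40 degrees).
- camera: The whole inspection camera (foot, stalk and head), fixed to the table. Origin: centre of the underside of its foot, on the table; z up; the lens looks towards its -x and up.
- stand: Fixed listening stand: plywood base 220 (x) by 240 mm (y), in its middle a dark loudspeaker box 110 x 110 mm. Grey screens 16 mm thick, tops 140 mm above the table, along its -x, +y and -y edges (208 mm between the side screens; inner face of the -x screen 94 mm from the centre); +x side open. Origin: centre of its underside, on the table; z up.
- speaker_top (a point): Centre of the loudspeaker, in the plane of the top of its metal ring (76 mm outer diameter), 74 mm above the table, the highest part of the loudspeaker; axes as stand, z up.

How it is judged:
By the outcome, as a careful person would: the job done as asked, in the order asked, and still so for the second after the job is handed in, while the arm keeps its last pose, push and grip.
It also fails if it takes over 59 s, if anything falls off the work surface, if the arm or the gripper's body presses on something with over 40 N, if the wrist force passes 120 N, or if a joint passes its speed limit or range.

ROBOT

A 7-joint arm with a two-finger parallel gripper is mounted at the origin on the work surface. World frame = base frame: x ahead of the robot, y to its left, z up, the work surface at z = 0. Lengths are in m, angles in rad, forces in N, time in s.
With the tool pointing down it reaches from about 0.425 to 0.925 m from the base axis. Payload 6.8 kg.
Tool frame: the origin (TCP) lies at the very end of the fingers, on their centre line; the grasp point (between the pads) lies bot.grip_depth behind it (bot.grip_depth is the distance from the TCP to the grasp point, in m); z points along the fingers, y is the line along which they close (so a half turn about z gives the same grasp; the last joint's range is limited). The gripper opens to 85 mm and grips with 20 to 120 N. Pads are 22 mm wide; open, the fingers measure 114 mm over their backs; the gripper's body (76 mm by 85 mm) begins 54 mm behind the grasp point. The pads swing forward as they close: fully open they stand 13 mm farther back than shut.
Start: joints at [-1.243, 0.477, 0.022, 1.555, -0.011, 1.109, -0.083], TCP at [0.285, 0.612, 0.231] pointing down, gripper open.
Joint ranges: [-2.96, 2.96], [-0.34, 2.1], [-1.41, 1.46], [0.24, 2.44], [-1.37, 4.51], [0.17, 1.92], [-2.96, 2.96]. Speed limits (rad/s): [2.39, 2.39, 3.14, 3.14, 3.14, 3.14, 3.14].

INTERFACE

Orientations are given as a unit quaternion [w, x, y, z].
In Python, from station import bot gives the robot as it stands.
- The arm moves only by the tool send_rows, never from a script. Its arguments are lists of equal length, an entry for each row: "slide": the shift along the tool's x, y, z in mm, a list of three; "roll": the turn about the tool's z in degrees; "claw": the opening, from 0 (shut) to 1 (fully open). A call has exactly 8 rows; each row is the pose to reach, as a shift and turn from the pose commanded when the call began, along the tool's axes at that moment; what a row does not reach only later rows make up. A row lasts 1/12 s, in which the tool goes at most 41.7 mm and 7.16 degrees, less where a joint would pass 70% of its speed; a pose out of reach is approached as far as the arm can. A call with a gripper value outside its range is refused whole. The fingers move at their own pace and stop on an object; "force" is the grip in N (left out, the last holds). Time passes only in rows, so rows that repeat a pose let the fingers close, or fill a call up. It gives the time, the measured TCP pose, the force, the opening and the grip force at its end, in the units of the state.
- bot.get_obs(): the state, without advancing time (a new reading comes with each control period).
- bot.read_camera(name): name is "scene" or "side" or "wrist"; returns the picture (420x560x3 uint8, red, green, blue); there is no depth.
- bot.camera_model(name): a dict with "camera_matrix" (3x3 intrinsics, pixels), "camera_from_world" (4x4, takes a point from world to camera coordinates). Camera axes: x right, y down, z forward; pixel columns grow to the right and rows downward; lengths in m; the calibration is good to about 2 mm. A picture is of the moment at which its call begins: read the wrist's pose just before it. camera_model takes no time and is no camera call; for the wrist camera it gives the pose at the moment of the call.
- bot.hand_in(): hands the job in; it is judged then, once.
The state is a dict: "t": time; "q": joint angles; "joint_vel": joint speeds; "joint_torque": joint torques, N m; "eef_pos": TCP position; "tool_rot": TCP orientation; "contact_force": force on the tool from outside, world axes, zero at the start; "torque": the same for the moment, N m; "gripper_width": opening from 0.0 (shut) to 1.0 (fully open); "grasp_force": force on a finger pad.
Only numpy, scipy, OpenCV 4.12 (cv2) and the standard library are available. Lean on these libraries where they do the work, as an engineer would, in place of code of your own. Each camera call takes 0.05 s, during which the arm holds its last target. There are 200 camera calls.

## Working session

There is one attempt and no reset: what is moved stays moved. The work goes in short steps, Python scripts to look and compute and a tool call to move; the robot and the scene stay as the last step left them, time stands still between calls to the robot, and variables do not carry over. Pictures are saved under pics/ and viewed, at most 10 in all, crops included, and the job is handed in when it is done.

Besides the shell and the picture viewer there is one more tool, called after "Call:" by a JSON object that holds its "name" and its "arguments". send_rows: Moves the arm, as the interface text tells. Its arguments: {"type":"object","properties":{"slide":{"type":"array","items":{"type":"array","items":{"type":"number"}}},"roll":{"type":"array","items":{"type":"number"}},"claw":{"type":"array","items":{"type":"number"}},"force":{"type":"number"}},"required":["slide","roll","claw"]}

```bash
ls -la; mkdir -p pics; python3 - <<'E'
from station import bot
import cv2,numpy as np
print([a for a in dir(bot) if not a.startswith('__')], bot.grip_depth)
print(bot.get_obs())
for n in("scene","side","wrist"):
    m=bot.camera_model(n);print(n,np.round(m["camera_matrix"],1).tolist(),np.round(m["camera_from_world"],3).tolist())
    cv2.imwrite(f"pics/{n}0.png",bot.read_camera(n)[:,:,::-1])
a=[cv2.imread(f"pics/{n}0.png") for n in("scene","side")]
E
```

```text
total 12
drwxr-xr-x  3 agent agent 4096 Nov 30 05:54 .
drwxr-xr-x 23 root  root  4096 Nov 30 05:54 ..
drwxr-xr-x  2 agent agent 4096 Nov 30 05:54 pics
['PlanningError', 'camera_model', 'get_obs', 'grip_depth', 'hand_in', 'read_camera'] 0.0187
{'t': 0.0, 'q': array([-1.24305435,  0.47781798,  0.02236425,  1.55646034, -0.01151837,
        1.10930383, -0.08312579]), 'joint_vel': array([ 0.0003875 , -0.00092819, -0.00075186, -0.00019675,  0.00027189,
        0.00014656, -0.00039559]), 'joint_torque': array([ 1.38913429e-04, -5.96446502e+01,  1.60784382e+00, -2.81194371e+01,
        1.24342006e-02,  9.24818247e-03, -5.29479180e-06]), 'eef_pos': array([0.28473734, 0.61134314, 0.23031045]), 'tool_rot': array([-1.35192171e-04,  2.16216879e-01,  9.76344916e-01, -9.20663026e-04]), 'contact_force': array([ 0.30528033,  0.08003468, -0.49191026]), 'torque': array([-0.00874815,  0.00181382, -0.04688733]), 'grasp_force': 0.0, 'gripper_width': 0.9979783370904663}
scene [[503.2, 0.0, 279.9], [0.0, 503.2, 212.0], [0.0, 0.0, 1.0]] [[-0.538, 0.843, -0.009, 0.311], [0.665, 0.417, -0.62, -0.349], [-0.519, -0.34, -0.785, 1.621], [0.0, 0.0, 0.0, 1.0]]
side [[521.4, 0.0, 279.1], [0.0, 521.4, 208.9], [0.0, 0.0, 1.0]] [[0.866, -0.5, 0.006, -0.507], [-0.338, -0.594, -0.73, 0.248], [0.369, 0.63, -0.683, 0.834], [0.0, 0.0, 0.0, 1.0]]
wrist [[333.7, 0.0, 281.9], [0.0, 333.7, 213.2], [0.0, 0.0, 1.0]] [[0.422, 0.907, -0.003, -0.674], [0.861, -0.399, 0.316, -0.042], [0.285, -0.136, -0.949, 0.383], [0.0, 0.0, 0.0, 1.0]]
```

View pics/scene0.png

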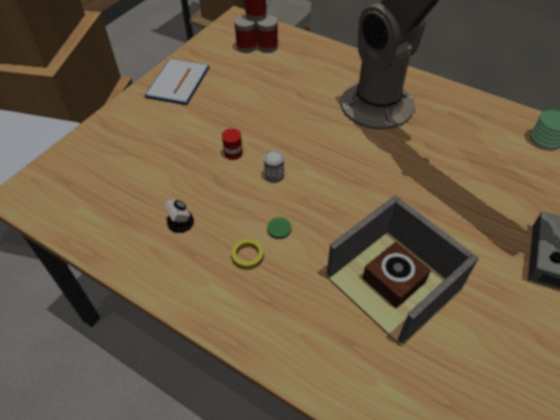

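View pics/side0.png

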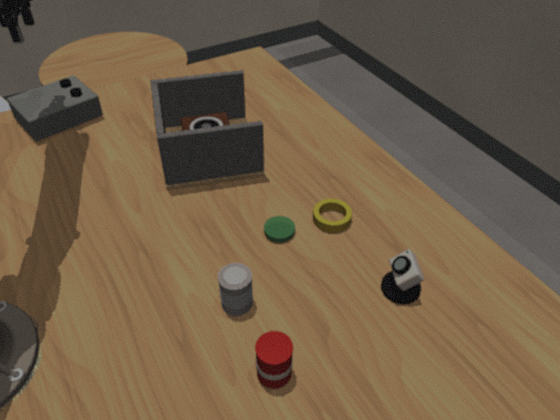

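```bash
python3 - <<'E'
import cv2,numpy as np
def c(n,u,v):
    im=cv2.imread(f"pics/{n}0.png")
    p=cv2.resize(im[v-37:v+37,u-33:u+33],None,fx=4,fy=4,interpolation=cv2.INTER_CUBIC)
    for k in range(0,66,10): 
        cv2.putText(p,str(u-33+k),(k*4,8),0,.3,(0,255,255)); cv2.line(p,(k*4+2,10),(k*4+2,16),(0,255,255))
    for k in range(0,74,10): 
        cv2.putText(p,str(v-37+k),(0,k*4+5),0,.3,(0,255,0)); cv2.line(p,(20,k*4+2),(26,k*4+2),(0,255,0))
    return p
r=lambda n,l:np.hstack([c(n,*x) for x in l])
im=np.vstack([r("scene",[(274,165),(180,210),(399,267)]),r("side",[(235,287),(403,275),(207,126)])])
print(im.shape);cv2.imwrite("pics/crops.png",im)
E
```

```text
(592, 792, 3)
```

View pics/crops.png

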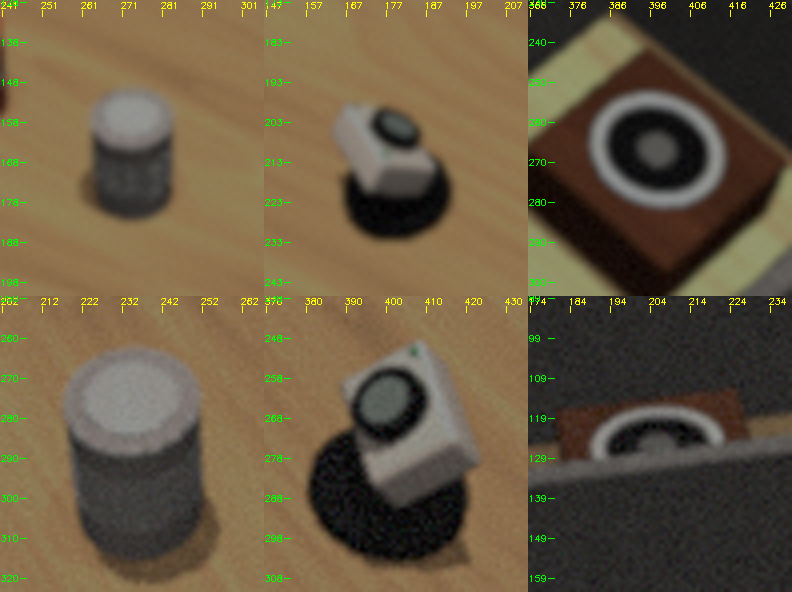

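```bash
cat > h.py <<'E'
from station import bot
import numpy as np, cv2
from scipy.spatial.transform import Rotation as R
M={n:bot.camera_model(n) for n in("scene","side")}
def tri(*obs):
    A=[]
    for m,(u,v) in obs:
        if isinstance(m,str): m=M[m]
        P=np.array(m["camera_matrix"])@np.array(m["camera_from_world"])[:3]
        A+=[u*P[2]-P[0],v*P[2]-P[1]]
    X=np.linalg.svd(np.array(A))[2][-1];return X[:3]/X[3]
def proj(m,X):
    if isinstance(m,str): m=M[m]
    P=np.array(m["camera_matrix"])@np.array(m["camera_from_world"])[:3]
    p=P@np.append(X,1);return p[:2]/p[2]
def plane(m,uv,z):
    if isinstance(m,str): m=M[m]
    T=np.array(m["camera_from_world"]);d=T[:3,:3].T@np.linalg.inv(m["camera_matrix"])@[*uv,1];c=-T[:3,:3].T@T[:3,3]
    return c+d*(z-c[2])/d[2]
def rot(o): w,x,y,z=o["tool_rot"];return R.from_quat([x,y,z,w]).as_matrix()
E
python3 - <<'E'
from h import *
np.set_printoptions(precision=4,suppress=True)
P={"tintop":((273.6,157.2),(234.6,275.9)),"tinbot":((273.6,174.6),(236.1,302.1)),"lens":((179.9,203.9),(400.9,263.4)),"foot":((180.1,221.7),(400.4,291.4)),"ring":((397.9,267),(206,127.4)),"redtop":((232,136),(274,348)),"dish":((279,227),(279,227)),"tape":((248,253),(332,213))}
for k,(a,b) in P.items():
    X=tri(("scene",a),("side",b));print(k,X,proj("scene",X)-a,proj("side",X)-b,np.hypot(X[0],X[1]))
for uv in [(331,272),(330,242),(396,202),(472,255),(405,334)]: print(uv,plane("scene",uv,.14))
E
```

```text
tintop [ 0.436  -0.11    0.0728] [ 0.2095 -0.0855] [0.3261 0.106 ] 0.44964716187622533
tinbot [ 0.4352 -0.1111  0.0018] [ 0.513  -0.2008] [0.7879 0.2454] 0.44913798947937206
lens [ 0.699  -0.2245  0.0692] [-0.0412  0.0054] [-0.0559 -0.0069] 0.7341640248216459
foot [ 0.7062 -0.2332 -0.0037] [ 0.0135 -0.0017] [0.0182 0.0022] 0.7437336777253871
ring [0.5766 0.322  0.0681] [ 0.0636 -0.0367] [0.062  0.0274] 0.6603872455881602
redtop [ 0.4258 -0.2595  0.0685] [-0.2235  0.0688] [-0.4015 -0.1029] 0.4986639575001134
dish [0.5898 0.0057 0.0116] [ 0.4153 -0.1475] [0.5097 0.1461] 0.5898437258339682
tape [ 0.7021 -0.0154  0.0155] [-0.087   0.0231] [-0.0987 -0.0221] 0.702229945599916
(331, 272) [0.7119 0.2152 0.14  ]
(330, 242) [0.6451 0.1758 0.14  ]
(396, 202) [0.4619 0.2516 0.14  ]
(472, 255) [0.5113 0.453  0.14  ]
(405, 334) [0.7584 0.4052 0.14  ]
```

Call:
{"name": "send_rows", "arguments": {"slide": [[0,0,-20],[0,0,-20],[0,0,-20],[0,0,-20],[0,0,-20],[0,0,-20],[0,0,-20],[0,0,-20]], "roll": [0,0,0,0,0,0,0,0], "claw": [1,1,1,1,1,1,1,1]}}

```text
t: 0.82
eef_pos: [0.2849, 0.6118, 0.2509]
tool_rot: [-0.0, 0.216, 0.976, -0.0]
contact_force: [-0.4, -0.0, 0.1]
gripper_width: 1.005
grasp_force: 0.0
```

Call:
{"name": "send_rows", "arguments": {"slide": [[0,40,0],[0,80,0],[0,120,0],[0,160,0],[0,200,0],[0,240,0],[0,280,0],[0,320,0]], "roll": [0,0,0,0,0,0,0,0], "claw": [1,1,1,1,1,1,1,1]}}

```text
t: 1.48
eef_pos: [0.4076, 0.8661, 0.2475]
tool_rot: [-0.009, 0.225, 0.974, 0.002]
contact_force: [2.3, -0.6, -0.9]
gripper_width: 1.0
grasp_force: 0.0
```

```bash
python3 - <<'E'
from h import *
o=bot.get_obs();print(o["q"],rot(o).round(4),np.hypot(*o["eef_pos"][:2]))
E
```

```text
[-1.23158642  1.11259823  0.23395744  0.37997755 -0.22842486  1.65741832
 -0.02986021] [[-8.986e-01  4.385e-01 -1.620e-02]
 [ 4.384e-01  8.987e-01  8.100e-03]
 [ 1.810e-02  2.000e-04 -9.998e-01]] 0.9571758197314862
```

Call:
{"name": "send_rows", "arguments": {"slide": [[0,300,0],[0,300,0],[0,300,0],[0,300,0],[0,300,0],[0,300,0],[0,300,0],[0,300,0]], "roll": [0,0,0,0,0,0,0,0], "claw": [1,1,1,1,1,1,1,1]}}

```text
t: 2.15
eef_pos: [0.4399, 0.8883, 0.213]
tool_rot: [0.002, 0.229, 0.973, 0.018]
contact_force: [-0.3, 0.9, -0.0]
gripper_width: 1.001
grasp_force: 0.0
```

```bash
python3 - <<'E'
from h import *
o=bot.get_obs();print(o["q"],rot(o).round(4),np.hypot(*o["eef_pos"][:2]))
E
```

```text
[-1.26112024  1.31476893  1.2936839   0.2416358  -1.25043197  1.71852212
  0.08166289] [[-0.8948  0.4463  0.0114]
 [ 0.4464  0.8941  0.035 ]
 [ 0.0054  0.0364 -0.9993]] 0.9912409711374658
```

Call:
{"name": "send_rows", "arguments": {"slide": [[0,-30,0],[0,-60,0],[0,-90,0],[0,-120,0],[0,-150,0],[0,-180,0],[0,-180,0],[0,-180,0]], "roll": [0,0,0,0,0,0,0,0], "claw": [1,1,1,1,1,1,1,1]}}

```text
t: 2.82
eef_pos: [0.3564, 0.7262, 0.2065]
tool_rot: [-0.002, 0.229, 0.973, 0.018]
contact_force: [0.8, 1.3, 0.4]
gripper_width: 1.003
grasp_force: 0.0
```

```bash
python3 - <<'E'
from h import *
o=bot.get_obs();print(o["q"],rot(o).round(4),np.hypot(*o["eef_pos"][:2]))
E
```

```text
[-1.75516448  1.12199959  1.3797829   1.27062235 -1.11467563  1.51350951
  0.5724423 ] [[-0.8949  0.4463  0.0048]
 [ 0.4462  0.8943  0.0353]
 [ 0.0114  0.0337 -0.9994]] 0.8088855917502685
```

Call:
{"name": "send_rows", "arguments": {"slide": [[0,0,-40],[0,0,-80],[0,0,-120],[0,0,-160],[0,0,-200],[0,0,-240],[0,0,-280],[0,0,-320]], "roll": [0,0,0,0,0,0,0,0], "claw": [1,1,1,1,1,1,1,1]}}

```text
t: 3.48
eef_pos: [0.3571, 0.7161, 0.5252]
tool_rot: [0.003, 0.23, 0.973, 0.018]
contact_force: [2.1, 3.6, -4.4]
gripper_width: 0.993
grasp_force: 0.0
```

```bash
echo 'def s():
    o=bot.get_obs();np.set_printoptions(precision=3,suppress=True);r=rot(o);print(o["t"],o["q"],"pos",o["eef_pos"],"rad",np.hypot(*o["eef_pos"][:2]),"lean",np.degrees(np.arccos(-r[2,2])),"az",np.degrees(np.arctan2(r[1,2],r[0,2])));print(r)' >> h.py; python3 -c "from h import *;s()"
```

```text
3.4833 [-1.514  0.823  1.19   0.66  -0.834  1.915  0.249] pos [0.357 0.716 0.525] rad 0.8001702794827708 lean 2.1195754593778164 az 66.63355201223305
[[-0.895  0.447  0.015]
 [ 0.447  0.894  0.034]
 [ 0.002  0.037 -0.999]]
```

q6 is now at its limit; pushing further up should force the tool to lean.

Call:
{"name": "send_rows", "arguments": {"slide": [[0,0,-40],[0,0,-80],[0,0,-120],[0,0,-160],[0,0,-200],[0,0,-240],[0,0,-280],[0,0,-320]], "roll": [0,0,0,0,0,0,0,0], "claw": [1,1,1,1,1,1,1,1]}}

```text
t: 4.15
eef_pos: [0.3359, 0.6676, 0.6324]
tool_rot: [0.011, 0.232, 0.971, 0.054]
contact_force: [1.5, 0.3, -2.3]
gripper_width: 0.997
grasp_force: 0.0
```

```bash
python3 -c "from h import *;s()"
```

```text
4.15 [-1.233  0.554  0.12   0.564 -0.068  1.915 -0.058] pos [0.336 0.668 0.632] rad 0.7473694775989717 lean 6.343443852756801 az 65.24685820292463
[[-0.892  0.449  0.046]
 [ 0.452  0.887  0.1  ]
 [ 0.004  0.11  -0.994]]
```

```bash
cat > fk.py <<'E'
import numpy as np
from scipy.optimize import least_squares
from scipy.spatial.transform import Rotation as R
D=[([-1.24305435,0.47781798,0.02236425,1.55646034,-0.01151837,1.10930383,-0.08312579],[0.28473734,0.61134314,0.23031045]),
([-1.23158642,1.11259823,0.23395744,0.37997755,-0.22842486,1.65741832,-0.02986021],[.4076,.8661,.2475]),
([-1.26112024,1.31476893,1.2936839,0.2416358,-1.25043197,1.71852212,0.08166289],[.4399,.8883,.213]),
([-1.75516448,1.12199959,1.3797829,1.27062235,-1.11467563,1.51350951,0.5724423],[.3564,.7262,.2065]),
([-1.514,0.823,1.19,0.66,-0.834,1.915,0.249],[.3571,.7161,.5252]),
([-1.233,0.554,0.12,0.564,-0.068,1.915,-0.058],[.3359,.6676,.6324])]
LO=np.array([-2.96,-.34,-1.41,.24,-1.37,.17,-2.96]);HI=np.array([2.96,2.1,1.46,2.44,4.51,1.92,2.96])
def fk(q,p):
    h,a,b,c,q0,e1,e2,e3=p
    Rm=R.from_euler('z',q[0]+q0);t=np.array([0,0,h])
    for ax,an,off in(('y',q[1],0),('z',q[2],0)):
        Rm=Rm*R.from_euler(ax,an)
    t=t+Rm.apply([e1,0,a]); Rm=Rm*R.from_euler('y',q[3])*R.from_euler('z',q[4])
    t=t+Rm.apply([e2,0,b]); Rm=Rm*R.from_euler('y',q[5])
    t=t+Rm.apply([e3,0,c]); Rm=Rm*R.from_euler('z',q[6])
    return t,Rm.as_matrix()
f=lambda p:np.concatenate([fk(q,p)[0]-x for q,x in D])
r=least_squares(f,[.35,.4,.4,.25,2.378,0,0,0]);P=r.x
if __name__=="__main__":
    np.set_printoptions(precision=4,suppress=True)
    print(P,f(P).reshape(-1,3));print(fk(D[4][0],P)[1],fk(D[0][0],P)[1])
E
python3 fk.py
```

```text
[ 0.5514  0.5485  0.4832  0.6352  2.3118 -0.0228 -0.0457  0.0086] [[ 0.0307 -0.0148  0.0085]
 [ 0.0185 -0.0161  0.0191]
 [-0.0185  0.0202 -0.0185]
 [-0.0098 -0.0019 -0.0194]
 [-0.0083 -0.0052 -0.0083]
 [-0.0131  0.0032  0.0187]]
[[-0.3582 -0.9335  0.0149]
 [-0.9329  0.3585  0.0335]
 [-0.0366 -0.0019 -0.9993]] [[-0.3838 -0.9234 -0.0008]
 [-0.9234  0.3838 -0.0017]
 [ 0.0019  0.0001 -1.    ]]
```

```bash
cat > p.py <<'E'
import re
s=open('fk.py').read()
s=s.replace("h,a,b,c,q0,e1,e2,e3=p","h,a,b,c,q0,e0,e1,e2,e3,y1,y2,y3,y0=p").replace("t=np.array([0,0,h])","t=Rm.apply([e0,y0,h])").replace("[e1,0,a]","[e1,y1,a]").replace("[e2,0,b]","[e2,y2,b]").replace("[e3,0,c]","[e3,y3,c]")
s=s.replace("f=lambda p:np.concatenate([fk(q,p)[0]-x for q,x in D])","f=lambda p:np.concatenate([fk(q,p)[0]-x for q,x in D]+[1e-2*p[5:]])").replace("2.378,0,0,0]","2.378]+[0]*8").replace("f(P).reshape(-1,3)","f(P)[:18].reshape(-1,3)")
s=s.replace("Rz7","")
open('fk.py','w').write(s)
E
python3 p.py; python3 fk.py
```

```text
[ 0.2748  0.5408  0.4664  0.3266  2.2744  0.0112 -0.0166  0.     -0.0075
  0.0436 -0.0101 -0.0101  0.0176] [[ 0.015  -0.0113 -0.0024]
 [ 0.0136 -0.0034  0.0044]
 [-0.0022  0.0083  0.0028]
 [ 0.0034 -0.0013  0.0022]
 [-0.0057 -0.0003 -0.0018]
 [-0.0245  0.0076 -0.0052]]
[[-0.3929 -0.9195  0.0161]
 [-0.9189  0.3932  0.0329]
 [-0.0366 -0.0019 -0.9993]] [[-0.4181 -0.9084 -0.0009]
 [-0.9084  0.4181 -0.0016]
 [ 0.0019  0.0001 -1.    ]]
```

```bash
sed -i 's/2\.378\]/2.3562]/; s/P=r.x/P=r.x/; s/1e-2\*p\[5:\]\]/1e-3*p[5:],[10*(p[4]-2.35619)]]/' fk.py; python3 fk.py
```

```text
[ 0.3528  0.5447  0.4628  0.425   2.3561  0.0114 -0.0249 -0.0119 -0.011
  0.0499 -0.0268 -0.0267 -0.0191] [[ 0.0224 -0.0163 -0.0032]
 [ 0.003   0.0003  0.0065]
 [-0.0046  0.0162  0.0031]
 [ 0.0019  0.001   0.0037]
 [-0.002  -0.0076 -0.0027]
 [-0.0218  0.0057 -0.0074]]
[[-0.3165 -0.9485  0.0134]
 [-0.9479  0.3168  0.0341]
 [-0.0366 -0.0019 -0.9993]] [[-0.3425 -0.9395 -0.0008]
 [-0.9395  0.3425 -0.0017]
 [ 0.0019  0.0001 -1.    ]]
```

```bash
cat > sg.py <<'E'
from fk import D,R,np
import itertools
from scipy.optimize import least_squares
Q=[[-1.35e-4,.216217,.976345,-9.2e-4],[-.009,.225,.974,.002],[.002,.229,.973,.018],[-.002,.229,.973,.018],[.003,.23,.973,.018],[.011,.232,.971,.054]]
RR=[R.from_quat([x,y,z,w]) for w,x,y,z in Q]
out=[]
for s in itertools.product([1,-1],repeat=6):
    s=np.array((1,)+s) 
    for s1 in(1,-1):
        ss=s.copy();ss[0]=s1
        F=[R.from_euler('ZYZYZYZ',ss*np.array(q)) for q,_ in D]
        g=lambda p:np.concatenate([(R.from_euler('z',p[0])*f*R.from_euler('z',p[1])*r.inv()).as_rotvec() for f,r in zip(F,RR)])
        best=min((least_squares(g,[a,b]) for a in(0,2,4) for b in(0,2,4)),key=lambda r:r.cost)
        out.append((best.cost,ss,best.x))
out.sort(key=lambda a:a[0])
for o in out[:4]:print(o)
E
python3 sg.py
```

```text
Traceback (most recent call last):
  File "sg.py", line 11, in <module>
    F=[R.from_euler('ZYZYZYZ',ss*np.array(q)) for q,_ in D]
       ~~~~~~~~~~~~^^^^^^^^^^^^^^^^^^^^^^^^^^
  File "scipy/spatial/transform/_rotation.pyx", line 1413, in scipy.spatial.transform._rotation.Rotation.from_euler
ValueError: Expected axis specification to be a non-empty string of upto 3 characters, got ZYZYZYZ
```

```bash
sed -i "s/R.from_euler('ZYZYZYZ',ss\*np.array(q))/R.from_euler('ZYZ',(ss*np.array(q))[:3])*R.from_euler('YZY',(ss*np.array(q))[3:6])*R.from_euler('Z',ss[6]*q[6])/" sg.py; python3 sg.py
```

```text
(np.float64(2.888330554764066e-06), array([-1, -1, -1, -1, -1, -1, -1]), array([ 3.13648493, -1.57568193]))
(np.float64(2.8883305547643177e-06), array([-1,  1, -1,  1, -1,  1, -1]), array([-0.00510772,  1.56591073]))
(np.float64(0.002263807622151267), array([1, 1, 1, 1, 1, 1, 1]), array([2.35853473, 1.70344437]))
(np.float64(0.002263807622151307), array([ 1, -1,  1, -1,  1, -1,  1]), array([5.50012701, 4.84503666]))
```

```bash
sed -i "s/^    h,a,b,c/    q=np.array(q)*[-1,1,-1,1,-1,1,-1]\n    h,a,b,c/; s/2\.3562\]/0.0]/; s/p\[4\]-2.35619/p[4]/; s/R.from_euler('z',q\[6\])/R.from_euler('z',q[6]+np.pi\/2)/" fk.py; python3 fk.py
```

```text
[ 0.2869  0.5419  0.4726  0.3268  0.     -0.0002  0.0001  0.0001  0.
 -0.0315 -0.0001 -0.0001 -0.0305] [[ 0.0001 -0.0001 -0.    ]
 [ 0.0001 -0.     -0.0001]
 [ 0.0001 -0.      0.    ]
 [ 0.0001 -0.      0.0001]
 [-0.0002  0.0001 -0.0001]
 [-0.0001  0.      0.0001]]
[[-0.8947  0.4465  0.0146]
 [ 0.4467  0.894   0.0336]
 [ 0.0019  0.0366 -0.9993]] [[-0.9065  0.4222 -0.0007]
 [ 0.4222  0.9065 -0.0017]
 [-0.0001 -0.0019 -1.    ]]
```

```bash
python3 - <<'E'
from h import *
for a,b,z in(((389.35,259.6),(407.6,248.9),.078),((403.6,290.35),(422.85,279.1),.04)):
    d=plane("side",b,z)-plane("side",a,z);print(plane("side",a,z),d,np.degrees(np.arctan2(-d[0],d[1])),np.linalg.norm(d))
E
```

```text
[ 0.68113526 -0.21317747  0.078     ] [0.04368757 0.00374498 0.        ] -85.10047922706003 0.04384779072455306
[ 0.68415039 -0.25712835  0.04      ] [0.0455171  0.00249894 0.        ] -86.85755568177068 0.0455856450419717
```

Call:
{"name": "send_rows", "arguments": {"slide": [[-21,-24,4],[-42,-48,8],[-63,-72,12],[-83,-95,16],[-104,-119,20],[-124,-143,24],[-145,-167,28],[-165,-190,29]], "roll": [0,0,0,0,0,0,0,0], "claw": [1,1,1,1,1,1,1,1]}}

```text
t: 4.82
eef_pos: [0.398, 0.4286, 0.5814]
tool_rot: [0.009, 0.229, 0.972, 0.055]
contact_force: [1.0, 0.3, 1.0]
gripper_width: 0.998
grasp_force: 0.0
```

Call:
{"name": "send_rows", "arguments": {"slide": [[-21,-24,4],[-42,-48,8],[-63,-72,12],[-83,-95,16],[-104,-119,20],[-124,-143,24],[-145,-167,28],[-165,-190,29]], "roll": [0,0,0,0,0,0,0,0], "claw": [1,1,1,1,1,1,1,1]}}

```text
t: 5.48
eef_pos: [0.4628, 0.1888, 0.5308]
tool_rot: [0.01, 0.228, 0.972, 0.054]
contact_force: [0.2, 0.3, 0.3]
gripper_width: 1.001
grasp_force: 0.0
```

Call:
{"name": "send_rows", "arguments": {"slide": [[-21,-24,4],[-42,-48,8],[-63,-72,12],[-83,-95,16],[-104,-119,20],[-124,-143,24],[-145,-167,28],[-165,-190,29]], "roll": [0,0,0,0,0,0,0,0], "claw": [1,1,1,1,1,1,1,1]}}

```text
t: 6.15
eef_pos: [0.5276, -0.0512, 0.4801]
tool_rot: [0.01, 0.228, 0.972, 0.053]
contact_force: [1.1, 0.2, 0.5]
gripper_width: 1.005
grasp_force: 0.0
```

```bash
python3 - <<'E'
from h import *
s()
import json
m=bot.camera_model("wrist");cv2.imwrite("pics/w1.png",bot.read_camera("wrist")[:,:,::-1])
json.dump({k:np.array(v).tolist() for k,v in m.items()},open("w1.json","w"))
for X in((.699,-.2245,.07),(.436,-.11,.076)): print(proj(m,X))
E
```

```text
6.15 [-0.516  0.066  0.606  1.566 -0.14   1.487  1.208] pos [ 0.528 -0.051  0.48 ] rad 0.5301080474836808 lean 6.167575969881616 az 66.09274100287494
[[-0.896  0.443  0.044]
 [ 0.445  0.89   0.098]
 [ 0.005  0.107 -0.994]]
[215.589 281.798]
[194.39 120.46]
```

```bash
python3 - <<'E'
import cv2
im=cv2.imread("pics/w1.png");u0,v0=165,245
p=cv2.resize(im[v0:v0+75,u0:u0+100],None,fx=8,fy=8,interpolation=cv2.INTER_CUBIC)
for k in range(0,100,10): cv2.putText(p,str(u0+k),(k*8,10),0,.4,(0,255,255));cv2.line(p,(k*8+4,12),(k*8+4,18),(0,255,255))
for k in range(0,75,10): cv2.putText(p,str(v0+k),(0,k*8+8),0,.4,(0,255,0))
cv2.imwrite("pics/w1c.png",p)
E
```

```text
(no output)
```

View pics/w1c.png

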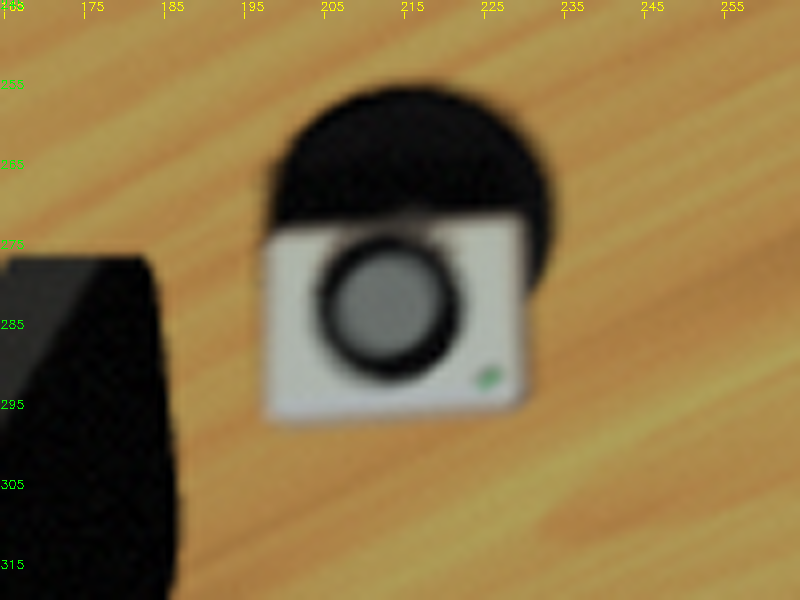

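```bash
python3 - <<'E'
from h import *
import json
from scipy.optimize import least_squares
m={k:np.array(v) for k,v in json.load(open("w1.json")).items()}
pc=[(165+X/8-.44,245+Y/8-.44) for X,Y in((272,240),(525,215),(525,400),(268,420),(388,307))]
def fr(al):
    e=np.radians(50);z=np.array([-np.cos(al)*np.cos(e),-np.sin(al)*np.cos(e),np.sin(e)])
    y=np.array([-np.sin(al),np.cos(al),0]);return np.cross(y,z),y,z
def pts(p,sgn):
    x,y,z=fr(p[3]);c=p[:3]-z*p[4]+x*p[5]
    return [c+x*a*.022+y*b*.030 for a,b in sgn]
for s in([(1,1),(1,-1),(-1,-1),(-1,1)],[(-1,-1),(-1,1),(1,1),(1,-1)],[(-1,1),(-1,-1),(1,-1),(1,1)],[(1,-1),(1,1),(-1,1),(-1,-1)]):
    def f(p):
        r=[proj(m,X)-o for X,o in zip(pts(p,s),pc)]+[proj(m,p[:3])-pc[4],proj("scene",p[:3])-(179.9,203.9),proj("side",p[:3])-(400.9,263.4)]
        return np.concatenate(r+[[50*(p[4]-.01),50*p[5],200*(p[2]-.07)]])
    for a0 in(-.5,.5):
        r=least_squares(f,[.699,-.2245,.07,a0,.01,0]);print(r.cost,r.x[:3],np.degrees(r.x[3]),r.x[4:]);print(f(r.x).round(1),[proj("side",X).round(1).tolist() for X in pts(r.x,s)])
# foot in wrist
print(plane(m,(165+411/8-.44,245+(86/8)+140/8-.44),0))
T=m["camera_from_world"];print(-T[:3,:3].T@T[:3,3],T[2,:3])
E
```

```text
2226.302852960908 [ 0.70074665 -0.22647702  0.06640477] -38.68680608239589 [ 0.49482033 -0.08166546]
[ 23.6  17.3 -26.5  18.  -24.1 -18.5  26.2 -18.5   2.2  -0.9  -0.9   0.8
   1.2   1.4  24.2  -4.1  -0.7] [[492.9, 390.0], [496.9, 415.5], [477.6, 419.1], [474.3, 394.0]]
111.89706764809375 [ 0.6984818  -0.22603417  0.07096597] 152.17580844466042 [-0.00673738  0.00753868]
[-3.   5.9  0.2  8.   1.3 -6.7  0.7 -8.1  1.6 -0.7 -0.5 -0.8  0.5  0.
 -0.8  0.4  0.2] [[396.6, 267.9], [389.6, 241.4], [406.1, 251.9], [413.7, 278.3]]
3.1353413195048576 [ 0.69747905 -0.22747116  0.07120137] -25.08292927817694 [0.01291958 0.00142694]
[-0.3 -0.9  0.2 -0.   0.9  0.4  0.1  0.4  0.6 -0.7 -0.7 -1.4  0.6  0.7
  0.1  0.1  0.2] [[399.5, 286.5], [391.0, 260.2], [412.2, 248.4], [421.9, 274.7]]
3.1353413193636244 [ 0.69747906 -0.22747116  0.07120137] -25.082901305570648 [0.01291942 0.00142696]
[-0.3 -0.9  0.2 -0.   0.9  0.4  0.1  0.4  0.6 -0.7 -0.7 -1.4  0.6  0.7
  0.1  0.1  0.2] [[399.5, 286.5], [391.0, 260.2], [412.2, 248.4], [421.9, 274.7]]
1582.8909155111724 [ 0.70025051 -0.2263809   0.06744992] -38.6565532
[... 430 characters left out ...]
21.4, 276.2], [405.8, 266.2], [412.1, 292.7]]
929.0783065753527 [ 0.69771227 -0.22818401  0.06951506] -36.581436565316565 [ 0.24066331 -0.0379132 ]
[  3.   17.2  -4.5  22.6  -2.3 -17.8   6.2 -22.8   0.4  -0.9  -0.9  -1.
   0.8   1.6  11.5  -1.9  -0.1] [[460.9, 350.2], [456.8, 324.0], [436.6, 330.3], [439.8, 356.3]]
929.078306068443 [ 0.69771259 -0.22818355  0.06951514] -36.581680126565765 [ 0.24063299 -0.037908  ]
[  3.   17.2  -4.5  22.6  -2.3 -17.8   6.2 -22.8   0.4  -0.9  -0.9  -1.
   0.8   1.6  11.5  -1.9  -0.1] [[460.9, 350.2], [456.8, 324.0], [436.6, 330.3], [439.8, 356.3]]
[ 0.71299276 -0.23823815  0.        ]
[ 0.44863757 -0.02914119  0.62354363] [ 0.32389664 -0.04843718 -0.94485174]
```

```bash
cat > ik.py <<'E'
from fk import fk,P,LO,HI,R,np
from scipy.optimize import least_squares
GD=.0187
def unit(v): return v/np.linalg.norm(v)
al=np.radians(-25);e=np.radians(50)
A=np.array([-np.cos(al)*np.cos(e),-np.sin(al)*np.cos(e),np.sin(e)]);Z=np.array([0,0,1.])
LENS=np.array([.698,-.226,.070]);TIN=np.array([.436,-.110,0]);RING=np.array([.5766,.322,.074])
m=-unit(A+Z);n=unit(np.cross(A,Z)); n=n*np.sign(n[1])
def frames(g,par):
    d=np.cos(g)*m+np.sin(g)*n; y=par*unit(np.cross(Z,d)); Rg=np.c_[np.cross(y,d),y,d]
    u=unit(Z-d*(Z@d));v=unit(A-d*(A@d)); phi=np.arctan2(np.cross(u,v)@d,u@v)
    return d,Rg,phi,R.from_rotvec(d*phi).as_matrix()@Rg
def ik(pos,Rm,q0):
    def f(q):
        t,r=fk(q,P);return np.r_[5*(t-pos),R.from_matrix(r@Rm.T).as_rotvec(),1e-3*(q-q0)]
    s=least_squares(f,np.clip(q0,LO+.02,HI-.02),bounds=(LO+.01,HI-.01));t,r=fk(s.x,P)
    return s.x,np.linalg.norm(t-pos),np.degrees(np.linalg.norm(R.from_matrix(r@Rm.T).as_rotvec()))
def best(pos,Rm,ref=None):
    b=None
    for q3 in(-1,-.4,0,.4,1):
        for q7 in(-2.5,-1.2,0,1.2,2.5):
            q0=np.array([-np.arctan2(pos[1],pos[0]),.5,q3,1.5,-q3,1.1,q7])
            r=ik(pos,Rm,q0);c=r[1]*50+r[2]+ .3*abs(r[0][2])
            if b is None or c<b[0]: b=(c,)+r
    return b
if __name__=="__main__":
    np.set_printoptions(precision=2,suppress=True)
    G=.052
    for g in(-30,-15,0,8,20,35):
      for par in(1,-1):
        d,Rg,phi,Ri=frames(np.radians(g),par)
        print(g,par,"phi",np.degrees(phi).round(),"lean",np.degrees(np.arccos(-d[2])).round())
        for nm,pos,Rm in(("pre",TIN+Z*(G+.1)+d*GD,Rg),("grasp",TIN+Z*G+d*GD,Rg),("insp",LENS+A*(.10+G)+d*GD,Ri),("hover",RING+Z*(.01+G)+d*GD,Rg)):
            b=best(pos,Rm);print("  ",nm,b[1],"mm",round(b[2]*1e3,1),"deg",round(b[3],2))
E
time python3 ik.py
```

```text
-30 1 phi 72.0 lean 36.0
   pre [-0.31  0.31  0.    2.27  0.81  0.9  -0.84] mm 0.0 deg 0.0
   grasp [-0.3   0.53 -0.01  2.3   1.01  0.74 -1.12] mm 0.0 deg 0.0
   insp [-0.06  0.48 -0.04  1.86  0.8   0.98 -1.79] mm 0.0 deg 0.0
   hover [-0.82  0.77  0.01  1.47  0.46  1.37 -0.91] mm 0.0 deg 0.0
-30 -1 phi 72.0 lean 36.0
   pre [-0.38  0.31  0.08  2.27  0.8   0.88  2.32] mm 0.0 deg 0.0
   grasp [-0.29  0.53 -0.02  2.3   1.01  0.75  2.02] mm 0.0 deg 0.0
   insp [-0.06  0.48 -0.05  1.86  0.81  0.98  1.35] mm 0.0 deg 0.0
   hover [-0.89  0.77  0.13  1.48  0.39  1.34  2.28] mm 0.0 deg 0.0
-15 1 phi 109.0 lean 25.0
   pre [-0.15  0.19 -0.03  2.34  0.77  0.63 -0.35] mm 0.0 deg 0.0
   grasp [-0.22  0.43  0.04  2.4   1.16  0.43 -0.8 ] mm 0.0 deg 0.0
   insp [-0.05  0.39  0.08  1.94  0.57  0.69 -1.84] mm 0.0 deg 0.0
   hover [-0.75  0.63 -0.07  1.65  0.51  1.07 -0.63] mm 0.0 deg 0.0
-15 -1 phi 109.0 lean 25.0
   pre [-0.21  0.19  0.03  2.35  0.76  0.62  2.81] mm 0.0 deg 0.0
   grasp [-0.34  0.44  0.19  2.41  1.11  0.38  2.38] mm 0.0 deg 0.0
   insp [-0.    0.39  0.02  1.93  0.6   0.7   1.28] mm 
[... 1778 characters left out ...]

   hover [-0.74  0.43  0.09  2.06  0.48  0.21 -2.3 ] mm 0.0 deg 0.0
35 1 phi -65.0 lean 40.0
   pre [ 0.5   0.27  0.02  2.39 -1.33  0.66 -2.34] mm 0.0 deg 0.0
   grasp [ 1.49  0.92 -1.18  2.37  1.15  0.18  1.74] mm 0.0 deg 0.0
   insp [ 0.47  0.44  0.02  1.97 -1.07  0.74 -1.59] mm 0.0 deg 0.0
   hover [-0.15  0.47 -0.5   2.16  2.39  0.18 -0.63] mm 0.0 deg 0.0
35 -1 phi -65.0 lean 40.0
   pre [ 0.56  0.27 -0.05  2.39 -1.32  0.65  0.79] mm 0.0 deg 0.0
   grasp [ 1.49  0.92 -1.18  2.37  1.15  0.18 -1.4 ] mm 0.0 deg 0.0
   insp [ 0.45  0.44  0.05  1.97 -1.09  0.75  1.56] mm 0.0 deg 0.0
   hover [-0.12  0.48 -0.54  2.15  2.32  0.19  2.59] mm 0.0 deg 0.0
real	5m23.123s
user	5m23.278s
sys	0m0.248s
```

Call:
{"name": "send_rows", "arguments": {"slide": [[2,-32,-9],[4,-64,-17],[5,-96,-26],[7,-128,-34],[9,-160,-43],[10,-192,-51],[12,-224,-60],[14,-256,-68]], "roll": [0,0,0,0,0,0,0,0], "claw": [1,1,1,1,1,1,1,1]}}

```text
t: 6.87
eef_pos: [0.3974, -0.2797, 0.5213]
tool_rot: [0.01, 0.228, 0.972, 0.052]
contact_force: [0.7, -0.8, -0.1]
gripper_width: 1.0
grasp_force: 0.0
```

Call:
{"name": "send_rows", "arguments": {"slide": [[2,-32,-9],[4,-64,-17],[5,-96,-26],[7,-128,-34],[9,-160,-43],[10,-192,-51],[12,-224,-60],[14,-256,-68]], "roll": [0,0,0,0,0,0,0,0], "claw": [1,1,1,1,1,1,1,1]}}

```text
t: 7.53
eef_pos: [0.269, -0.5081, 0.5606]
tool_rot: [0.008, 0.227, 0.972, 0.052]
contact_force: [1.3, 0.1, 1.1]
gripper_width: 1.0
grasp_force: 0.0
```

Call:
{"name": "send_rows", "arguments": {"slide": [[2,-32,-9],[4,-64,-17],[5,-96,-26],[7,-128,-34],[9,-160,-43],[10,-192,-51],[12,-224,-60],[14,-256,-68]], "roll": [6,12,18,24,30,36,42,45], "claw": [1,1,1,1,1,1,1,1]}}

```text
t: 8.2
eef_pos: [0.1673, -0.6804, 0.5689]
tool_rot: [0.001, 0.534, 0.844, 0.045]
contact_force: [1.4, -0.3, 0.4]
gripper_width: 1.003
grasp_force: 0.0
```

Call:
{"name": "send_rows", "arguments": {"slide": [[0,0,-40],[0,0,-80],[0,0,-120],[0,0,-160],[0,0,-200],[0,0,-240],[0,0,-280],[0,0,-320]], "roll": [0,0,0,0,0,0,0,0], "claw": [1,1,1,1,1,1,1,1]}}

```text
t: 8.87
eef_pos: [0.1305, -0.6002, 0.8183]
tool_rot: [0.182, 0.547, 0.814, -0.072]
contact_force: [0.1, 0.7, -0.2]
gripper_width: 0.998
grasp_force: 0.0
```

```bash
echo 'AX=np.array([-.5826,.2717,.766])
def e():
    d=rot(bot.get_obs())[:,2];g=lambda v:np.degrees(np.arccos(-d@v));print("ang d-Z",g(np.array([0,0,1])),"d-A",g(AX))' >> h.py; python3 -c "from h import *;s();e()"
```

```text
8.8667 [ 1.055  0.267  0.511  0.624 -0.357  1.916  1.732] pos [ 0.131 -0.6    0.818] rad 0.6142574616590054 lean 22.614549718223927 az -55.51669620862444
[[-0.335  0.917  0.218]
 [ 0.864  0.391 -0.317]
 [-0.376  0.082 -0.923]]
ang d-Z 22.614549718223927 d-A 23.065144044142794
```

Call:
{"name": "send_rows", "arguments": {"slide": [[20,-38,-11],[41,-77,-23],[61,-116,-35],[82,-155,-47],[102,-194,-59],[123,-232,-70],[143,-271,-82],[164,-310,-94]], "roll": [0,0,0,0,0,0,0,0], "claw": [1,1,1,1,1,1,1,1]}}

```text
t: 9.53
eef_pos: [-0.1324, -0.5639, 0.7918]
tool_rot: [0.182, 0.545, 0.815, -0.075]
contact_force: [0.0, -2.0, 0.0]
gripper_width: 0.998
grasp_force: 0.0
```

```bash
python3 -c "from h import *;s();e()"
```

```text
9.5333 [ 2.128  0.24  -0.437  0.706 -0.173  1.915  2.026] pos [-0.132 -0.564  0.792] rad 0.5792412481209565 lean 22.71843542682002 az -56.02900006924245
[[-0.339  0.916  0.216]
 [ 0.861  0.395 -0.32 ]
 [-0.378  0.077 -0.922]]
ang d-Z 22.71843542682002 d-A 23.173755441580237
```

Call:
{"name": "send_rows", "arguments": {"slide": [[-15,3,-37],[-30,6,-74],[-45,9,-111],[-60,12,-148],[-75,15,-185],[-75,15,-185],[-75,15,-185],[-75,15,-185]], "roll": [0,0,0,0,0,0,0,0], "claw": [1,1,1,1,1,1,1,1]}}

```text
t: 10.2
eef_pos: [-0.1004, -0.5489, 0.825]
tool_rot: [0.196, 0.545, 0.81, -0.094]
contact_force: [0.3, -0.3, 0.2]
gripper_width: 1.004
grasp_force: 0.0
```

```bash
python3 -c "from h import *;s();e()"
```

```text
10.2 [ 2.098  0.198 -0.443  0.685 -0.181  1.915  1.972] pos [-0.1   -0.549  0.825] rad 0.5580364827924061 lean 25.06401881441186 az -59.60890694880233
[[-0.33   0.919  0.214]
 [ 0.846  0.389 -0.365]
 [-0.419  0.061 -0.906]]
ang d-Z 25.06401881441186 d-A 23.362541543586087
```

```bash
cat > plan.py <<'E'
from h import bot,rot
from ik import *
np.set_printoptions(precision=3,suppress=True)
def walk(q,wps,step=.05):
    """follow straight lines through (name,pos,R); local IK"""
    t,r=fk(q,P)
    for nm,pos,Rm in wps:
        dr=R.from_matrix(r.T@Rm).as_rotvec();N=max(int(np.ceil(np.linalg.norm(pos-t)/step)),int(np.ceil(np.linalg.norm(dr)/.2)),1);w=0;wd=0
        for k in range(1,N+1):
            q,a,b=ik(t+(pos-t)*k/N,r@R.from_rotvec(dr*k/N).as_matrix(),q);w=max(w,a);wd=max(wd,b)
        print(nm,pos,"q",q,"err mm",round(w*1e3,1),"deg",round(wd,2));t,r=pos,Rm
    return q
def leg(o,pos,Rm):
    r=rot(o);dr=R.from_matrix(r.T@Rm).as_rotvec();print("slide",(r.T@(pos-o["eef_pos"])*1e3).round(1),"roll",np.degrees(dr).round(1))
def level(r,par=None):
    d=r[:,2];c=[p*unit(np.cross(Z,d)) for p in(1,-1)];y=max(c,key=lambda v:v@r[:,1]);return np.c_[np.cross(y,d),y,d]
def insp(Rg):
    d=Rg[:,2];u=unit(Z-d*(Z@d));v=unit(A-d*(A@d));phi=np.arctan2(np.cross(u,v)@d,u@v);print("phi",np.degrees(phi));return R.from_rotvec(d*phi).as_matrix()@Rg,R.from_rotvec(d*phi).apply(Z)
E
python3 - <<'E'
from plan import *
o=bot.get_obs();r=rot(o);d=r[:,2];Rg=level(r);G=.05
W1=np.array([.33,-.47,.5]);pre=TIN+Z*(G+.12)+d*GD;gr=TIN+Z*G+d*GD
leg(o,W1,r);leg(o,W1,Rg);print("W1->pre in Rg",Rg.T@(pre-W1)*1e3,"up in Rg",Rg.T@Z)
q=walk(o["q"],[("W1",W1,Rg),("pre",pre,Rg),("gr",gr,Rg)])
Ri,a=insp(Rg);print("tin axis err",np.degrees(np.arccos(a@A)))
I=LENS+A*.10+a*G+d*GD
H=RING+Z*(.01+G)+d*GD
walk(q,[("lift",gr+Z*.2,Rg),("roll",(gr+Z*.2+I)/2+Z*.1,Ri),("insp",I,Ri),("back",gr+Z*.3,Rg),("over",H+Z*.2,Rg),("hover",H,Rg)])
E
```

```text
slide [ 61.1 406.6 357.8] roll [0. 0. 0.]
slide [ 61.1 406.6 357.8] roll [ 0.  -0.  -8.2]
W1->pre in Rg [372.514 273.559 208.792] up in Rg [-0.424  0.    -0.906]
W1 [ 0.33 -0.47  0.5 ] q [ 1.824 -0.036 -0.969  1.662  0.058  1.071  1.363] err mm 0.0 deg 0.0
pre [ 0.44  -0.117  0.153] q [ 0.894  0.353 -1.197  2.287  1.039  0.91  -0.483] err mm 0.0 deg 0.0
gr [ 0.44  -0.117  0.033] q [ 0.675  0.642 -1.005  2.362  1.439  0.95  -0.894] err mm 0.0 deg 0.0
phi 112.9651797213701
tin axis err 1.7037210671603522
lift [ 0.44  -0.117  0.233] q [ 1.166  0.185 -1.4    2.199  0.779  0.927 -0.176] err mm 0.0 deg 0.0
roll [ 0.527 -0.155  0.3  ] q [ 0.899  0.202 -1.056  1.953  0.694  1.021 -1.928] err mm 0.0 deg 0.0
insp [ 0.613 -0.193  0.167] q [ 0.694  0.531 -0.873  1.904  1.04   0.961 -2.178] err mm 0.0 deg 0.0
back [ 0.44  -0.117  0.333] q [ 1.161 -0.141 -1.169  2.064  0.31   0.936  0.351] err mm 0.0 deg 0.0
over [0.581 0.315 0.317] q [-0.125  0.648 -1.077  1.451  0.905  1.665 -0.708] err mm 0.0 deg 0.0
hover [0.581 0.315 0.117] q [-0.167  0.842 -0.98   1.631  1.061  1.438 -0.922] err mm 0.0 deg 0.0
```

Call:
{"name": "send_rows", "arguments": {"slide": [[4,25,22],[8,51,45],[11,76,67],[15,102,90],[19,127,112],[23,152,134],[26,178,157],[30,203,179]], "roll": [0,0,0,0,0,0,0,0], "claw": [1,1,1,1,1,1,1,1]}}

```text
t: 10.87
eef_pos: [0.1151, -0.5098, 0.6612]
tool_rot: [0.195, 0.545, 0.81, -0.094]
contact_force: [-0.5, -0.5, -0.2]
gripper_width: 0.998
grasp_force: 0.0
```

Call:
{"name": "send_rows", "arguments": {"slide": [[4,25,22],[8,51,45],[11,76,67],[15,102,90],[19,127,112],[23,152,134],[26,178,157],[31,203,179]], "roll": [-1,-2,-3,-4,-5,-6,-7,-8.2], "claw": [1,1,1,1,1,1,1,1]}}

```text
t: 11.53
eef_pos: [0.3298, -0.4705, 0.4988]
tool_rot: [0.188, 0.486, 0.847, -0.108]
contact_force: [-0.3, -1.5, -0.2]
gripper_width: 1.0
grasp_force: 0.0
```

```bash
python3 - <<'E'
from plan import *
import h;h.s();h.e()
o=bot.get_obs();r=rot(o);d=r[:,2];Rg=level(r);G=.05
pre=TIN+Z*(G+.12)+d*GD;gr=TIN+Z*G+d*GD
leg(o,pre,Rg);walk(o["q"],[("pre",pre,Rg),("gr",gr,Rg)])
E
```

```text
11.5333 [ 1.83  -0.036 -0.975  1.664  0.06   1.068  1.361] pos [ 0.33  -0.47   0.499] rad 0.5745474475076909 lean 25.106489244070705 az -59.75551529838706
[[-0.457  0.863  0.214]
 [ 0.782  0.505 -0.367]
 [-0.424 -0.001 -0.906]]
ang d-Z 25.106489244070705 d-A 23.403345517430232
slide [372.7 273.8 207. ] roll [0.  0.  0.1]
pre [ 0.44  -0.117  0.153] q [ 0.893  0.354 -1.198  2.287  1.04   0.912 -0.487] err mm 0.0 deg 0.0
gr [ 0.44  -0.117  0.033] q [ 0.674  0.643 -1.005  2.362  1.439  0.952 -0.896] err mm 0.0 deg 0.0
```

Call:
{"name": "send_rows", "arguments": {"slide": [[23,17,13],[46,34,26],[70,51,39],[93,68,52],[117,86,65],[140,103,78],[163,120,91],[186,137,103]], "roll": [0,0,0,0,0,0,0,0], "claw": [1,1,1,1,1,1,1,1]}}

```text
t: 12.2
eef_pos: [0.3838, -0.2929, 0.3264]
tool_rot: [0.188, 0.486, 0.847, -0.108]
contact_force: [1.0, 0.6, 0.9]
gripper_width: 0.996
grasp_force: 0.0
```

Call:
{"name": "send_rows", "arguments": {"slide": [[24,18,14],[50,37,28],[77,56,43],[104,76,58],[130,96,73],[156,115,88],[176,129,98],[187,137,104]], "roll": [0,0,0,0,0,0,0,0], "claw": [1,1,1,1,1,1,1,1]}}

```text
t: 12.87
eef_pos: [0.4241, -0.1556, 0.1905]
tool_rot: [0.187, 0.488, 0.846, -0.108]
contact_force: [-0.7, -1.4, 0.3]
gripper_width: 0.998
grasp_force: 0.0
```

```bash
python3 - <<'E'
from plan import *
import h,cv2;h.s();h.e()
o=bot.get_obs();r=rot(o);d=r[:,2];Rg=level(r);G=.05
leg(o,TIN+Z*G+d*GD,Rg)
m=bot.camera_model("wrist");im=bot.read_camera("wrist")[:,:,::-1].copy()
for k in range(24):
    a=k*np.pi/12
    for z,c in((.076,(0,255,0)),(0,(0,0,255))):
        u,v=h.proj(m,TIN+[.028*np.cos(a),.028*np.sin(a),z]);cv2.circle(im,(int(round(u)),int(round(v))),1,c,-1)
cv2.imwrite("pics/w2.png",im)
E
```

```text
12.8667 [ 1.154  0.244 -1.31   2.273  0.907  0.851 -0.241] pos [ 0.424 -0.156  0.191] rad 0.45170939332720306 lean 24.895059936303287 az -59.998472931260174
[[-0.455  0.865  0.21 ]
 [ 0.785  0.501 -0.365]
 [-0.421 -0.001 -0.907]]
ang d-Z 24.895059936303287 d-A 23.579837913009932
slide [ 89.5  33.3 132. ] roll [ 0.  -0.   0.1]
```

View pics/w2.png

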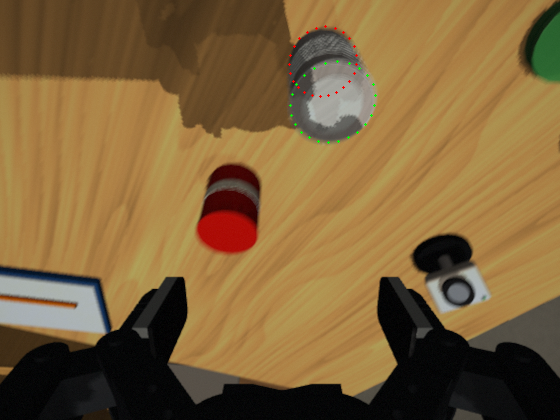

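Call:
{"name": "send_rows", "arguments": {"slide": [[8,7,5],[16,14,9],[24,20,14],[32,27,19],[39,33,23],[39,33,23],[39,33,23],[39,33,23]], "roll": [0,0,0,0,0,0,0,0], "claw": [1,1,1,1,1,1,1,1]}}

```text
t: 13.58
eef_pos: [0.4395, -0.1178, 0.1549]
tool_rot: [0.187, 0.487, 0.846, -0.108]
contact_force: [0.5, -0.3, -0.2]
gripper_width: 1.002
grasp_force: 0.0
```

```bash
python3 - <<'E'
from plan import *
import h;h.s()
o=bot.get_obs();r=rot(o);d=r[:,2];Rg=level(r);G=.05
leg(o,TIN+Z*G+d*GD,Rg)
E
```

```text
13.5833 [ 0.918  0.363 -1.225  2.283  1.039  0.925 -0.482] pos [ 0.44  -0.118  0.155] rad 0.4550321638084593 lean 24.90440302353225 az -60.001629098565935
[[-0.455  0.865  0.211]
 [ 0.784  0.502 -0.365]
 [-0.421 -0.001 -0.907]]
slide [ 51.9   0.9 110.2] roll [0.  0.  0.1]
```

Call:
{"name": "send_rows", "arguments": {"slide": [[7,0,15],[14,0,30],[21,0,45],[28,0,60],[35,1,75],[41,1,88],[47,1,101],[51.5,1,110]], "roll": [0,0,0,0,0,0,0,0], "claw": [1,1,1,1,1,1,1,1]}}

```text
t: 14.25
eef_pos: [0.44, -0.1176, 0.0326]
tool_rot: [0.186, 0.488, 0.846, -0.108]
contact_force: [0.3, -0.6, 0.1]
gripper_width: 1.005
grasp_force: 0.0
```

Call:
{"name": "send_rows", "arguments": {"slide": [[0,0,0],[0,0,0],[0,0,0],[0,0,0],[0,0,0],[0,0,0],[0,0,0],[0,0,0]], "roll": [0,0,0,0,0,0,0,0], "claw": [1,1,0.5,0.5,0.5,0.5,0.5,0.5], "force": 20}}

```text
t: 14.92
eef_pos: [0.4407, -0.117, 0.034]
tool_rot: [0.188, 0.487, 0.846, -0.108]
contact_force: [-1.6, -0.0, 8.1]
gripper_width: 0.642
grasp_force: 20.8
```

```bash
python3 - <<'E'
from plan import *
import h;h.s()
o=bot.get_obs();r=rot(o);d=r[:,2];G=.05;print(o["contact_force"],o["gripper_width"],o["grasp_force"])
leg(o,TIN+Z*G+d*GD,level(r))
E
```

```text
14.9167 [ 0.676  0.642 -1.007  2.359  1.433  0.953 -0.891] pos [ 0.441 -0.117  0.034] rad 0.45596310706382914 lean 25.01858315053575 az -59.9201038661276
[[-0.455  0.865  0.212]
 [ 0.784  0.502 -0.366]
 [-0.423 -0.    -0.906]]
[-1.606 -0.002  8.084] 0.6422008305867566 20.785369584336877
slide [ 0.8 -0.6  0.7] roll [-0. -0.  0.]
```

Call:
{"name": "send_rows", "arguments": {"slide": [[-3,0,-7],[-10,0,-21],[-19,0,-41],[-29,0,-62],[-40,0,-86],[-51,0,-109],[-61,0,-131],[-68,0,-145]], "roll": [0,0,0,0,0,0,0,0], "claw": [0.5,0.5,0.5,0.5,0.5,0.5,0.5,0.5]}}

```text
t: 15.58
eef_pos: [0.4413, -0.1163, 0.1957]
tool_rot: [0.188, 0.487, 0.846, -0.108]
contact_force: [-0.5, -1.1, -0.4]
gripper_width: 0.638
grasp_force: 21.5
```

Call:
{"name": "send_rows", "arguments": {"slide": [[-10,0,-20],[-20,0,-41],[-30,0,-62],[-40,0,-83],[-40,0,-83],[-40,0,-83],[-40,0,-83],[-40,0,-83]], "roll": [0,0,0,0,0,0,0,0], "claw": [0.5,0.5,0.5,0.5,0.5,0.5,0.5,0.5]}}

```text
t: 16.25
eef_pos: [0.4405, -0.1181, 0.2841]
tool_rot: [0.186, 0.487, 0.847, -0.108]
contact_force: [0.0, -0.0, -0.3]
gripper_width: 0.643
grasp_force: 21.5
```

```bash
cat > g.py <<'E'
from plan import *
import h,cv2
def overlay(axis,mouth,tag,names=("scene","side")):
    """draw expected tin rims, crop 3x both views"""
    x=unit(np.cross(axis,[.3,1,.2]));y=np.cross(axis,x);ps=[]
    for nm in names:
        im=bot.read_camera(nm)[:,:,::-1].copy();im=cv2.resize(im,None,fx=4,fy=4,interpolation=cv2.INTER_CUBIC)
        for k in range(24):
            a=k*np.pi/12
            for L,c in((.076,(0,255,0)),(0,(0,0,255))):
                u,v=h.proj(nm,mouth+axis*L+.028*(np.cos(a)*x+np.sin(a)*y));cv2.circle(im,(int(4*u+2),int(4*v+2)),1,c,-1)
        u,v=h.proj(nm,mouth+axis*.03);u=int(np.clip(4*u,200,2040));v=int(np.clip(4*v,250,1430));ps.append(im[v-250:v+250,u-200:u+200])
    cv2.imwrite(f"pics/{tag}.png",np.hstack(ps))
E
python3 - <<'E'
from g import *
h.s();o=bot.get_obs();print(o["contact_force"],o["gripper_width"],o["grasp_force"])
r=rot(o);d=r[:,2];G=.05;gp=o["eef_pos"]-d*GD
overlay(Z,gp-Z*G,"lift")
Rg=level(r);Ri,a=insp(Rg);I=LENS+A*.10+a*G+d*GD
up=I+A*.08
leg(o,up,Ri);leg(o,I,Ri);print("Ri axes: lensz",Ri.T@A*100, "up",Ri.T@Z)
walk(o["q"],[("up",up,Ri),("I",I,Ri)])
E
```

```text
16.25 [ 1.267 -0.014 -1.36   2.127  0.494  0.892  0.142] pos [ 0.44  -0.118  0.284] rad 0.45604338733621774 lean 24.790511128683658 az -60.11952530305899
[[-0.457  0.865  0.209]
 [ 0.785  0.502 -0.364]
 [-0.419 -0.002 -0.908]]
[ 0.017 -0.031 -0.344] 0.6426856191482205 21.51657137554139
phi 112.88841490916069
slide [-75.8  83.3  95.8] roll [ -0.   -0.  113.2]
slide [-88.4 112.8 169.1] roll [ -0.   -0.  113.2]
Ri axes: lensz [-40.139   0.    -91.591] up [ 0.163  0.386 -0.908]
up [ 0.567 -0.171  0.229] q [ 0.724  0.356 -0.894  1.953  0.856  0.966 -2.074] err mm 0.0 deg 0.0
I [ 0.614 -0.192  0.167] q [ 0.65   0.511 -0.811  1.901  1.001  0.936 -2.159] err mm 0.0 deg 0.0
```

View pics/lift.png

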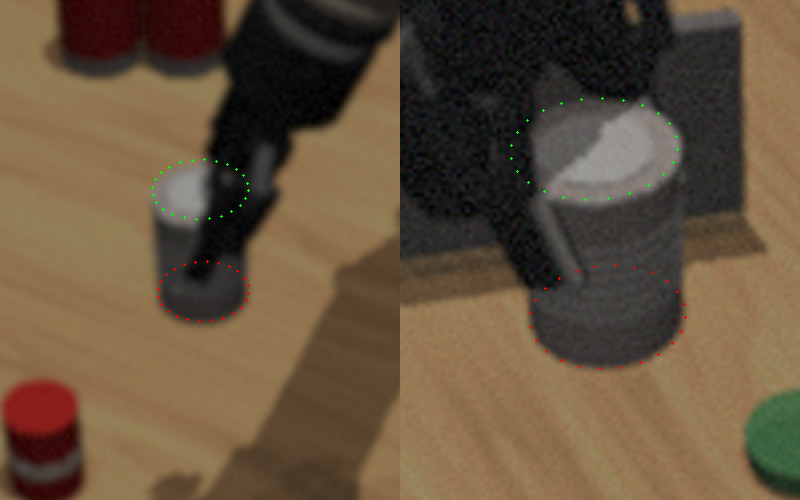

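Call:
{"name": "send_rows", "arguments": {"slide": [[-5,5,6],[-14,15,18],[-25,27,31],[-36,40,46],[-48,53,61],[-60,66,76],[-70,77,89],[-76,83,96]], "roll": [4,11,18,25,32,39,46,53], "claw": [0.5,0.5,0.5,0.5,0.5,0.5,0.5,0.5]}}

```text
t: 17.02
eef_pos: [0.569, -0.1712, 0.2268]
tool_rot: [0.213, 0.813, 0.542, -0.014]
contact_force: [-0.1, 0.1, -0.9]
gripper_width: 0.642
grasp_force: 21.5
```

Call:
{"name": "send_rows", "arguments": {"slide": [[0,0,0],[0,0,0],[0,0,0],[0,0,0],[0,0,0],[0,0,0],[0,0,0],[0,0,0]], "roll": [7,14,21,28,35,42,49,55], "claw": [0.5,0.5,0.5,0.5,0.5,0.5,0.5,0.5]}}

```text
t: 17.68
eef_pos: [0.5677, -0.1705, 0.2282]
tool_rot: [0.196, 0.971, 0.106, 0.086]
contact_force: [-0.7, -0.2, -0.0]
gripper_width: 0.64
grasp_force: 21.6
```

```bash
python3 - <<'E'
from g import *
import json
h.s();o=bot.get_obs();print(o["grasp_force"])
r=rot(o);d=r[:,2];G=.05
# tin axis in tool frame, from the level grasp
t=np.array([-.423,0,-.906]);t/=np.linalg.norm(t)
v=r.T@A;roll=np.degrees(np.arctan2(v[1],v[0])-np.arctan2(t[1],t[0]));print("roll more",(roll+180)%360-180)
Ri=r@R.from_euler('z',roll,degrees=True).as_matrix();a=Ri@t;print("axis err",np.degrees(np.arccos(a@A)))
leg(o,LENS+A*.10+a*G+d*GD,Ri)
E
```

```text
17.6833 [ 0.726  0.359 -0.897  1.952  0.858  0.967 -1.98 ] pos [ 0.568 -0.17   0.228] rad 0.5927646473477522 lean 24.734438227020906 az -60.10845234848088
[[ 0.963  0.171  0.209]
 [ 0.239 -0.901 -0.363]
 [ 0.126  0.399 -0.908]]
21.557490066625178
roll more 5.536825745704448
axis err 1.3446284234701251
slide [31.3  3.3 72.8] roll [-0.   0.   5.5]
```

Call:
{"name": "send_rows", "arguments": {"slide": [[2,0,4],[6,1,14],[11,1,26],[16,2,38],[21,2,50],[26,3,61],[30,3,69],[31,3,73]], "roll": [0.5,1.5,2,3,4,5,5.5,5.5], "claw": [0.5,0.5,0.5,0.5,0.5,0.5,0.5,0.5]}}

```text
t: 18.35
eef_pos: [0.6139, -0.1927, 0.1667]
tool_rot: [0.192, 0.975, 0.062, 0.095]
contact_force: [0.1, -0.5, 0.4]
gripper_width: 0.64
grasp_force: 21.5
```

Call:
{"name": "send_rows", "arguments": {"slide": [[0,0,0],[0,0,0],[0,0,0],[0,0,0],[0,0,0],[0,0,0],[0,0,0],[0,0,0]], "roll": [0,0,0,0,0,0,0,0], "claw": [0.5,0.5,0.5,0.5,0.5,0.5,0.5,0.5]}}

```text
t: 19.02
eef_pos: [0.6138, -0.1929, 0.1694]
tool_rot: [0.193, 0.975, 0.061, 0.096]
contact_force: [0.3, -0.4, -0.1]
gripper_width: 0.638
grasp_force: 21.5
```

```bash
python3 - <<'E'
from g import *
h.s();o=bot.get_obs()
r=rot(o);d=r[:,2];G=.05
t=np.array([-.423,0,-.906]);t/=np.linalg.norm(t);a=r@t
mo=o["eef_pos"]-d*GD-a*G;w=mo-LENS;print("axis",a,"err",np.degrees(np.arccos(a@A)),"dist",w@A,"lateral",np.linalg.norm(w-A*(w@A)))
overlay(a,mo,"insp")
E
```

```text
19.0167 [ 0.647  0.505 -0.804  1.902  0.997  0.932 -2.152] pos [ 0.614 -0.193  0.169] rad 0.6433676214992688 lean 24.912719404410037 az -59.94478315066554
[[ 0.974  0.082  0.211]
 [ 0.156 -0.918 -0.365]
 [ 0.164  0.388 -0.907]]
axis [-0.603  0.264  0.753] err 1.4774128563806663 dist 0.10132819570352197 lateral 0.0016827719041661976
```

View pics/insp.png

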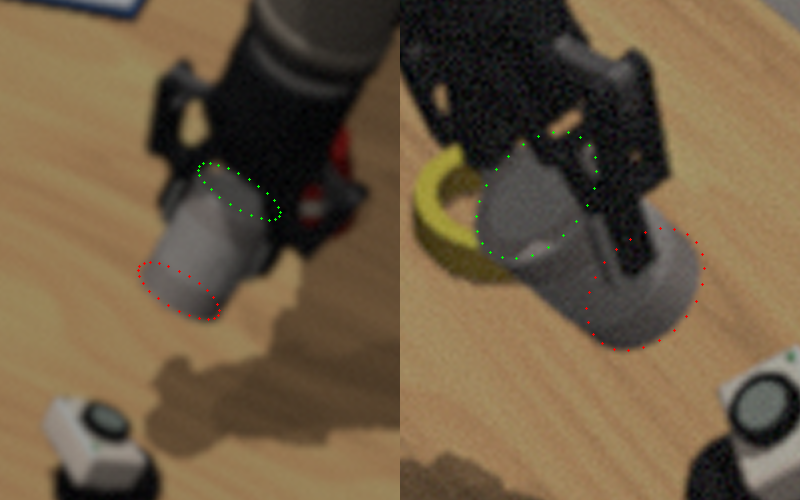

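Call:
{"name": "send_rows", "arguments": {"slide": [[0,0,0],[0,0,0],[0,0,0],[0,0,0],[0,0,0],[0,0,0],[0,0,0],[0,0,0]], "roll": [0,0,0,0,0,0,0,0], "claw": [0.5,0.5,0.5,0.5,0.5,0.5,0.5,0.5]}}

```text
t: 19.78
eef_pos: [0.6138, -0.1929, 0.1691]
tool_rot: [0.193, 0.975, 0.061, 0.096]
contact_force: [1.3, -0.3, -0.9]
gripper_width: 0.642
grasp_force: 21.5
```

Call:
{"name": "send_rows", "arguments": {"slide": [[0,0,0],[0,0,0],[0,0,0],[0,0,0],[0,0,0],[0,0,0],[0,0,0],[0,0,0]], "roll": [0,0,0,0,0,0,0,0], "claw": [0.5,0.5,0.5,0.5,0.5,0.5,0.5,0.5]}}

```text
t: 20.45
eef_pos: [0.6138, -0.1929, 0.1691]
tool_rot: [0.193, 0.975, 0.061, 0.096]
contact_force: [-0.8, -0.7, -0.7]
gripper_width: 0.64
grasp_force: 21.5
```

Call:
{"name": "send_rows", "arguments": {"slide": [[-2,0,-4],[-6,0,-14],[-11,0,-26],[-16,0,-38],[-21,0,-50],[-26,0,-61],[-30,0,-69],[-32,0,-73]], "roll": [0,0,0,0,0,0,0,0], "claw": [0.5,0.5,0.5,0.5,0.5,0.5,0.5,0.5]}}

```text
t: 21.12
eef_pos: [0.5668, -0.1707, 0.2319]
tool_rot: [0.194, 0.974, 0.061, 0.097]
contact_force: [0.6, -0.1, -1.6]
gripper_width: 0.64
grasp_force: 21.5
```

Call:
{"name": "send_rows", "arguments": {"slide": [[2,-8,-7],[7,-28,-23],[13,-52,-42],[20,-77,-63],[27,-103,-84],[34,-129,-106],[41,-156,-128],[46,-175,-144]], "roll": [-5,-12,-19,-26,-33,-40,-47,-54], "claw": [0.5,0.5,0.5,0.5,0.5,0.5,0.5,0.5]}}

```text
t: 21.78
eef_pos: [0.567, 0.0524, 0.3017]
tool_rot: [0.215, 0.839, 0.5, -0.002]
contact_force: [0.0, 1.0, -0.5]
gripper_width: 0.643
grasp_force: 21.5
```

Call:
{"name": "send_rows", "arguments": {"slide": [[0,0,0],[0,0,0],[0,0,0],[0,0,0],[0,0,0],[0,0,0],[0,0,0],[0,0,0]], "roll": [-7,-14,-21,-28,-35,-42,-49,-56], "claw": [0.5,0.5,0.5,0.5,0.5,0.5,0.5,0.5]}}

```text
t: 22.45
eef_pos: [0.5671, 0.0488, 0.3004]
tool_rot: [0.189, 0.507, 0.835, -0.104]
contact_force: [0.5, -0.6, 0.2]
gripper_width: 0.639
grasp_force: 21.4
```

```bash
python3 - <<'E'
from g import *
h.s();o=bot.get_obs();print(o["grasp_force"])
r=rot(o);d=r[:,2];G=.05;Rg=level(r)
t=np.array([-.423,0,-.906]);t/=np.linalg.norm(t);a=r@t
H=RING+Z*(.01+G)+d*GD
leg(o,H+Z*.13,Rg);walk(o["q"],[("over",H+Z*.13,Rg),("H",H,Rg)])
E
```

```text
22.45 [ 0.544  0.478 -1.287  1.807  0.898  1.408 -0.508] pos [0.567 0.049 0.3  ] rad 0.5692279816539153 lean 24.89619599510648 az -60.02042851631425
[[-0.415  0.885  0.21 ]
 [ 0.807  0.465 -0.365]
 [-0.421  0.018 -0.907]]
21.432089963927865
slide [231.8 134.9 -46. ] roll [ 0.   0.  -2.5]
over [0.581 0.315 0.247] q [-0.098  0.745 -1.126  1.527  0.991  1.622 -0.812] err mm 0.0 deg 0.0
H [0.581 0.315 0.117] q [-0.132  0.88  -1.051  1.626  1.102  1.485 -0.946] err mm 0.0 deg 0.0
```

Call:
{"name": "send_rows", "arguments": {"slide": [[12,7,-2],[41,24,-8],[76,44,-15],[112,65,-22],[148,86,-29],[184,107,-36],[215,125,-43],[232,135,-46]], "roll": [0,0,-0.5,-1,-1.5,-2,-2.5,-2.5], "claw": [0.5,0.5,0.5,0.5,0.5,0.5,0.5,0.5]}}

```text
t: 23.12
eef_pos: [0.5807, 0.3205, 0.246]
tool_rot: [0.186, 0.489, 0.846, -0.107]
contact_force: [0.7, 0.0, 0.1]
gripper_width: 0.642
grasp_force: 21.5
```

Call:
{"name": "send_rows", "arguments": {"slide": [[0,0,0],[0,0,0],[0,0,0],[0,0,0],[0,0,0],[0,0,0],[0,0,0],[0,0,0]], "roll": [0,0,0,0,0,0,0,0], "claw": [0.5,0.5,0.5,0.5,0.5,0.5,0.5,0.5]}}

```text
t: 23.78
eef_pos: [0.5824, 0.3152, 0.2476]
tool_rot: [0.187, 0.491, 0.844, -0.107]
contact_force: [0.1, -0.2, -0.3]
gripper_width: 0.639
grasp_force: 21.5
```

```bash
python3 - <<'E'
from g import *
h.s();o=bot.get_obs();print(o["grasp_force"])
print("ring by scene ray",h.plane("scene",(397.9,267),.074),"side",h.plane("side",(206,127.4),.074))
r=rot(o);d=r[:,2];G=.05
m=bot.camera_model("wrist");im=bot.read_camera("wrist")[:,:,::-1].copy()
C=h.plane("scene",(397.9,267),.074);print(h.proj(m,C))
def dots(im,f,c):
    for k in range(24):
        a=k*np.pi/12;u,v=f(C+.038*np.array([np.cos(a),np.sin(a),0]));cv2.circle(im,(int(u),int(v)),1,c,-1)
dots(im,lambda X:h.proj(m,X),(0,255,0))
sc=cv2.resize(bot.read_camera("scene")[200:340,320:480,::-1],None,fx=3,fy=3,interpolation=cv2.INTER_CUBIC)
dots(sc,lambda X:(h.proj("scene",X)-(320,200)+.5)*3,(0,255,0))
cv2.imwrite("pics/over.png",np.hstack([im[:,:320] if h.proj(m,C)[0]<160 else im[:,120:440],sc]))
E
```

```text
23.7833 [-0.099  0.746 -1.125  1.523  0.992  1.622 -0.815] pos [0.582 0.315 0.248] rad 0.6622419003550574 lean 24.906339852807847 az -59.96502495067367
[[-0.448  0.869  0.211]
 [ 0.789  0.495 -0.365]
 [-0.421  0.003 -0.907]]
21.529532494023442
ring by scene ray [0.581 0.323 0.074] side [0.573 0.314 0.074]
[284.156 102.838]
```

View pics/over.png

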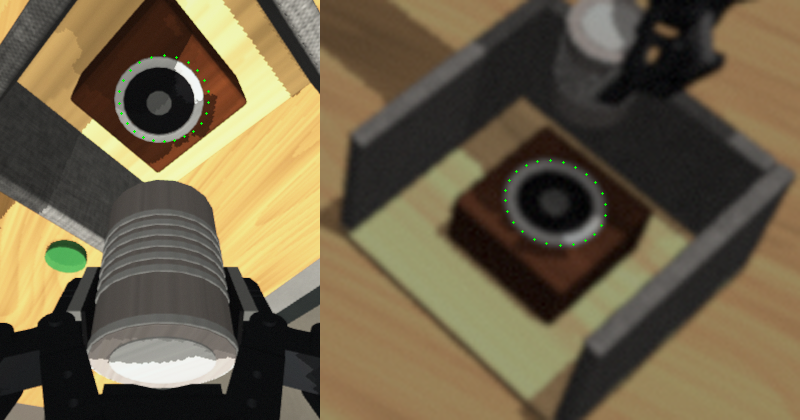

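```bash
python3 - <<'E'
from g import *
m=bot.camera_model("wrist");W=h.plane(m,(279,99),.074);print(W,h.tri((m,(279,99)),("scene",(397.9,267))))
E
```

```text
[0.575 0.324 0.074] [0.576 0.322 0.068]
```

Call:
{"name": "send_rows", "arguments": {"slide": [[4,0,9],[12,0,26],[21,-1,45],[31,-1,65],[40,-1,84],[48,-2,101],[53,-2,112],[55.5,-2,117]], "roll": [0,0,0,0,-0.2,-0.4,-0.4,-0.4], "claw": [0.5,0.5,0.5,0.5,0.5,0.5,0.5,0.5]}}

```text
t: 24.55
eef_pos: [0.5794, 0.315, 0.1146]
tool_rot: [0.186, 0.487, 0.846, -0.109]
contact_force: [-0.8, -0.5, -0.5]
gripper_width: 0.64
grasp_force: 21.5
```

Call:
{"name": "send_rows", "arguments": {"slide": [[0,0,0],[0,0,0],[0,0,0],[0,0,0],[0,0,0],[0,0,0],[0,0,0],[0,0,0]], "roll": [0,0,0,0,0,0,0,0], "claw": [0.5,0.5,0.5,0.5,0.5,0.5,0.5,0.5]}}

```text
t: 25.22
eef_pos: [0.5803, 0.3159, 0.1181]
tool_rot: [0.187, 0.488, 0.846, -0.108]
contact_force: [0.5, 0.0, -0.1]
gripper_width: 0.64
grasp_force: 21.5
```

```bash
python3 - <<'E'
from g import *
h.s();o=bot.get_obs();print(o["grasp_force"],o["contact_force"],o["joint_vel"])
r=rot(o);d=r[:,2];G=.051;t=np.array([-.423,0,-.906]);t/=np.linalg.norm(t);a=r@t
mo=o["eef_pos"]-d*GD-a*G;print("mouth",mo,"lean",np.degrees(np.arccos(a[2])))
m=bot.camera_model("wrist");im=cv2.resize(bot.read_camera("wrist")[:,120:440,::-1],None,fx=1.2,fy=1.2)
overlay(a,mo,"hov");p=cv2.imread("pics/hov.png")[:,:400]
cv2.imwrite("pics/hover.png",np.hstack([p[:500],im[:500]]))
E
```

```text
25.2167 [-0.133  0.879 -1.05   1.626  1.101  1.485 -0.944] pos [0.58  0.316 0.118] rad 0.6607368359383012 lean 24.89755758371102 az -59.91771835455014
[[-0.454  0.865  0.211]
 [ 0.785  0.501 -0.364]
 [-0.421  0.    -0.907]]
21.522423774003983 [ 0.473  0.05  -0.14 ] [-0.     0.002  0.    -0.    -0.     0.     0.001]
mouth [0.576 0.323 0.084] lean 0.12989506751337726
```

View pics/hover.png

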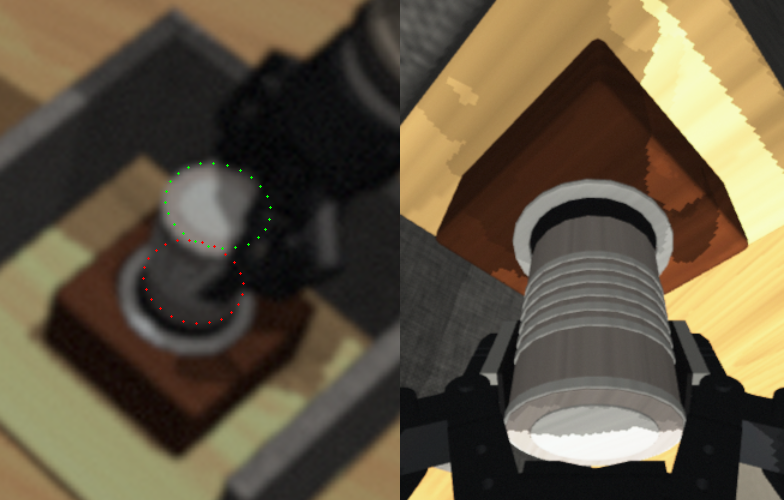

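```bash
python3 - <<'E'
from g import *
m=bot.camera_model("wrist");o=bot.get_obs()
a=np.linspace(0,2*np.pi,360)
def ext(C,rad,z):
    p=np.array([h.proj(m,[C[0]+rad*np.cos(t),C[1]+rad*np.sin(t),z]) for t in a]);return p.min(0),p.max(0)
for C in((.5766,.322),(.581,.323),(.573,.322)): print("ring",C,ext(C,.038,.074))
for C in((.576,.323),): print("tin top",ext(C,.028,.160),"mouth",ext(C,.028,.084))
print("obs ring u 214.2-347.5 vmin 150; tin top u 207.5-358.3 vmax 387")
E
```

```text
ring (0.5766, 0.322) (array([214.462, 147.464]), array([349.897, 249.099]))
ring (0.581, 0.323) (array([222.498, 149.822]), array([357.284, 250.456]))
ring (0.573, 0.322) (array([208.362, 144.25 ]), array([344.713, 247.257]))
tin top (array([206.892, 317.746]), array([357.283, 383.734])) mouth (array([230.221, 174.386]), array([334.055, 249.692]))
obs ring u 214.2-347.5 vmin 150; tin top u 207.5-358.3 vmax 387
```

```bash
python3 -c "from station import bot;print(bot.hand_in())"
```

```text
the job is handed in; nothing more can be done
None
```

I showed the steel tin's open underside to the inspection camera, levelled it and handed in with it held still, level and about 1 cm above the loudspeaker ring. At the camera it was about 10 cm off, about 1.5° off square, and paused for about 2 s. Over the ring it is centred to about 1 mm by the wrist camera, though the scene camera suggested up to about 3 mm.

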